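# Clear the pot grip and unscrew the jar cap

## Task

Lift the saddle-shaped pot grip off the square jar and hang it over the towel rail, one flap on each side of the bar, and let go of it. Then unscrew the cap of the square jar anticlockwise while the wooden brace keeps the jar from turning; stop turning when the threads let go and finish while holding the cap level just above the jar's mouth, clear of the jar. Leave the jar standing in its brace, and do not knock the other things about.

Things in the scene. Friction and masses are not known exactly. Their poses are not given: they have to be found in the camera images.
- grip: Saddle-shaped pot grip of stiff dark rubber, loose, about 90 g: 92 mm across (x), 80 mm long (y). A roof pitched 15 degrees carries two upright flaps at +x and -x, 80 mm apart inside. Origin: middle of the ridge INSIDE the roof, z up; flaps reach 64 mm below it. At the start it sits astride the jar's cap, origin about 9 mm above the cap's top.
- grip_rib (a point): Middle of the top edge of the pot grip's rib, to hold it by: the rib stands along the ridge (y), 12 mm thick (x), 46 mm long (y), its top 33 mm above the grip's origin, about 28 mm above the roof.
- rail: Steel towel rail fixed to the counter: a level bar 12 mm thick, 220 mm long, along its own y, on two posts with round feet. Origin on the counter midway between the posts.
- rail_mid (a point): Middle of the bar's axis, 180 mm above the counter; y runs along the bar. A pot grip hanging with its roof on the bar has its origin about 6 mm above this axis.
- jar: Square clear glass jar, 110 mm tall, about 0.6 kg: body 62 x 62 mm up to 78 mm, then a round neck. Origin: centre of its underside, z up. It stands loose in the brace's pocket, which stops it turning; only its weight keeps it down. By 1.8 rad of turn a cap not yet lifted would run into the next thread.
- cap: Round steel screw cap on the jar, 66 mm across, 20 mm tall, 50 g. Origin: centre of its underside, z up. Closed, its origin is 96 mm above the jar's and its x points along the jar's x. Under it 6 mm of neck and 12 mm of sloping shoulder, 44 to 58 mm across, leave room for fingertips.
- cap_top (a point): Centre of the cap's flat top, 20 mm above its origin. Short thread: turned anticlockwise seen from above the cap climbs about 3.3 mm per rad, pushed up by a springy seal (about 13 N; turning takes about 0.4 N m), and comes free after about 60 degrees (1.05 rad), when the seal has raised it up to 5 mm. It cannot be pulled off before.
- brace: Wooden brace fixed to the counter: block 96 x 96 mm, 42 mm tall, on a base plate 130 mm long (y), with a square pocket 68 mm wide, floor 8 mm above the counter, holding the jar with 3 mm of play a side (it can twist about 0.1 rad). Origin on the counter under the pocket's centre.
- shaker: Bystander: small glass shaker, 42 mm wide, 85 mm tall. Origin: centre of its underside.
- round_jar: Bystander: round amber glass jar with a metal lid, 72 mm wide, 125 mm tall (not the one to open). Origin: centre of its underside.
- tin: Bystander: food tin, 72 mm wide, 105 mm tall. Origin: centre of its underside.
- mug: Bystander: white mug, 76 mm wide, 90 mm tall, handle at +y. Origin: centre of its underside.
- notes: Bystander: block of note paper, 76 x 76 x 22 mm. Origin: centre of its underside.
- bowl: Bystander: blue bowl, 100 mm wide, 45 mm tall. Origin: centre of its underside.
- carton: Bystander: small cardboard carton, 50 x 110 x 75 mm. Origin: centre of its underside.
There are look-alikes about, which are no part of the job. Leave any yellow look-alike of the grip alone. Leave any purple look-alike of the jar alone.

How it is judged:
On the way:
1. the pot grip hangs over the rail, released (contact force between grip and rail above 0.2 N and contact force between grip and the fingers below 0.05 N and x of grip in the frame of rail_mid between -0.03 and 0.03 m and y of grip in the frame of rail_mid between -0.075 and 0.075 m and z of grip in the frame of rail_mid between -0.005 and 0.02 m and angle between grip's own z axis and vertical below 0.7 rad and angle between the y axis of grip and the y axis of rail, either way round below 0.45 rad and linear speed of grip below 0.05 m/s), for 0.2 s.
At the end, for the whole second after the job is handed in: The pot grip hangs released on the bar (ridge within 30 mm sideways, 75 mm lengthways, tilt under 0.7 rad); the fingers hold the cap still, off the jar, 8 to 55 mm above closed, within 25 mm of its axis, level within 0.3 rad, turned 46 to 134 degrees; the jar stands in the brace (all of step 1 and contact force between cap and the fingers above 2 N and contact force between cap and jar below 0.05 N and z of cap in the frame of jar between 0.104 and 0.151 m and horizontal distance between cap and jar below 0.025 m and angle between cap's own z axis and vertical below 0.3 rad and angle between the x axis of cap and the x axis of jar, either way round above 0.8 rad and linear speed of cap below 0.03 m/s and horizontal distance between jar and brace below 0.008 m and z of jar in the frame of brace between 0.003 and 0.014 m and angle between jar's own z axis and vertical below 0.1 rad); the arm keeps its last pose, push and grip.
It fails at once if the jar is lifted out of the brace or tipped (z of jar in the frame of brace above 0.022 m or angle between jar's own z axis and vertical above 0.2 rad).
It fails at once if the pot grip falls onto the counter (height (world z) of grip below 0.1 m).
It fails at once if a bystander is pushed about (distance of any of shaker, round_jar, tin, mug, notes, bowl, carton from where it was at the start of the episode above 0.04 m).
It also fails if it takes over 54 s, if anything falls off the work surface, if the arm or the gripper's body presses on something with over 40 N, if the wrist force passes 120 N, or if a joint passes its speed limit or range.

## Robot

A 7-joint arm with a two-finger parallel gripper is mounted at the origin on the work surface. World frame = base frame: x ahead of the robot, y to its left, z up, the work surface at z = 0. Lengths are in m, angles in rad, forces in N, time in s.
With the tool pointing down it reaches from about 0.4 to 0.9 m from the base axis. Payload 5.5 kg.
Tool frame: the origin (TCP) lies midway between the tips of the shut fingers; the grasp point (between the pads) lies 19 mm behind it (manip.grip_depth is the distance from the TCP to the grasp point, in m); z points along the fingers, y is the line along which they close (so a half turn about z gives the same grasp; the last joint's range is limited). The gripper opens to 92 mm and grips with 3 to 60 N. Pads are 19 mm wide; open, the fingers measure 130 mm over their backs; the gripper's body (75 mm by 190 mm) begins 47 mm behind the grasp point.
Start: joints at [-0.918, 0.501, -0.427, 1.55, 0.221, 1.138, -0.21], TCP at [0.247, 0.601, 0.227] pointing down, gripper open.
Joint ranges: [-2.88, 2.88], [-0.31, 2.03], [-1.54, 1.56], [0.2, 2.42], [-1.41, 4.55], [0.19, 2.02], [-2.57, 2.57]. Speed limits (rad/s): [2.57, 2.57, 3.14, 3.14, 3.14, 3.14, 3.14].

## Interface

Orientations are given as a unit quaternion [x, y, z, w].
In Python, from bench import manip, effector, viewer gives the robot as it stands. Calls block until the motion is done:
- manip.move_pose(position, orientation): joint-space move of the TCP to a pose.
- manip.servo_line(position, ori=None, vel=0.15): straight line of the TCP; ori=None keeps the orientation; vel is the mean speed in m/s.
- manip.movej(angles): joint-space move.
- effector.open_jaws() and effector.close(f_grip=None): open the fingers fully, or close them until they stop; f_grip is the grip in N (None keeps the last).
- manip.sleep(seconds).
- manip.solve_ik(position, orientation): joint angles nearest the present ones, or None.
- viewer.get_image(name): name is "scene" or "top" or "wrist"; returns the picture (400x640x3 uint8, red, green, blue); there is no depth.
- viewer.get_calibration(name): a dict with "vfov" (degrees; the focal length in pixels is half the picture's height over the tangent of half this angle, whatever the lens; pixels are square), "cx", "cy" (the principal point, pixels), "dist_coeffs" ([k1, k2, p1, p2, k3] as OpenCV has them; the pictures are not rectified), "eye" and "attitude" of the camera in the world. Camera axes: x right, y down, z forward; pixel columns grow to the right and rows downward; lengths in m; the calibration is good to about 2 mm. A picture is of the moment at which its call begins: read the wrist's pose just before it. get_calibration takes no time and is no camera call; for the wrist camera it gives the pose at the moment of the call.
A pose or a line that the arm cannot do raises manip.PlanningError and nothing moves.
- manip.hand_in(): hands the job in; it is judged then, once.
Readings, each from a call of its own:
- manip.current_clock(): time.
- manip.current_q(): joint angles.
- manip.current_joint_velocities(): joint speeds.
- manip.current_tau(): joint torques, N m.
- manip.current_tool_pos(): TCP position.
- manip.current_tcp_rot(): TCP orientation.
- manip.current_force(): force on the tool from outside, world axes, zero at the start.
- manip.current_wrist_torque(): the same for the moment, N m.
- manip.current_finger_gap(): finger opening in m.
- manip.current_gripper_force(): force on a finger pad.
Only numpy, scipy, OpenCV 4.12 (cv2) and the standard library are available. Lean on these libraries where they do the work, as an engineer would, in place of code of your own. Each camera call takes 0.05 s, during which the arm holds its last target. There are 200 camera calls.

## Working session

There is one attempt and no reset: what is moved stays moved. The work goes in short steps, each a Python script; the robot and the scene stay as the last script left them, time stands still between calls to the robot, and variables do not carry over. Pictures are saved under pics/ and viewed, at most 10 in all, crops included, and the job is handed in when it is done.

```bash
mkdir -p pics; ls; python3 - <<'E'
from bench import manip, effector, viewer
import cv2
for n in ["scene","top"]:
    im=viewer.get_image(n); cv2.imwrite(f"pics/{n}0.png",im[:,:,::-1]); print(n,viewer.get_calibration(n))
print(viewer.get_calibration("wrist")); print(manip.current_clock(), manip.current_tcp_rot(), manip.grip_depth)
E
```

```text
pics
scene {'vfov': 47.32488214209803, 'cx': 319.4431766151213, 'cy': 198.79713391874685, 'dist_coeffs': array([-0.06589326,  0.        ,  0.        ,  0.        ,  0.        ]), 'eye': array([ 1.0176067 , -0.49178587,  0.84587963]), 'attitude': array([ 0.86690819,  0.33703871, -0.14237663, -0.33853211])}
top {'vfov': 50.88402544802548, 'cx': 321.33537024311914, 'cy': 192.3892632002268, 'dist_coeffs': array([0.01805246, 0.        , 0.        , 0.        , 0.        ]), 'eye': array([ 0.32935921, -0.03871513,  1.08450648]), 'attitude': array([ 0.70739936, -0.696748  ,  0.08106694, -0.08692823])}
{'vfov': 62.166925343474176, 'cx': 318.644865926395, 'cy': 200.90972270721582, 'dist_coeffs': array([-0.00340938,  0.        ,  0.        ,  0.        ,  0.        ]), 'eye': array([0.1810457 , 0.62735203, 0.38342135]), 'attitude': array([0.82323334, 0.55185827, 0.07338846, 0.11114609])}
0.1 [ 1.93636242e-01  9.81073007e-01 -8.50881188e-04 -1.90618446e-04] 0.0188
```

View pics/scene0.png

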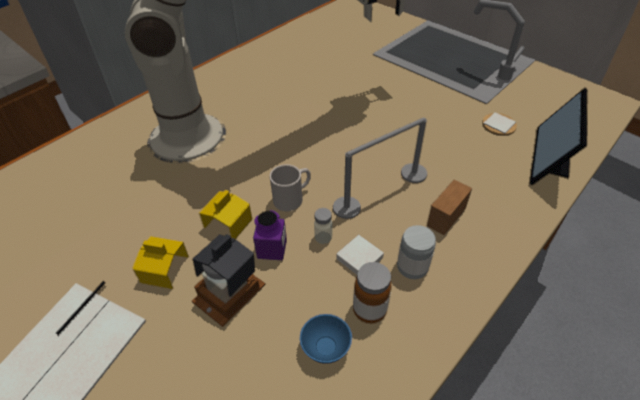

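View pics/top0.png

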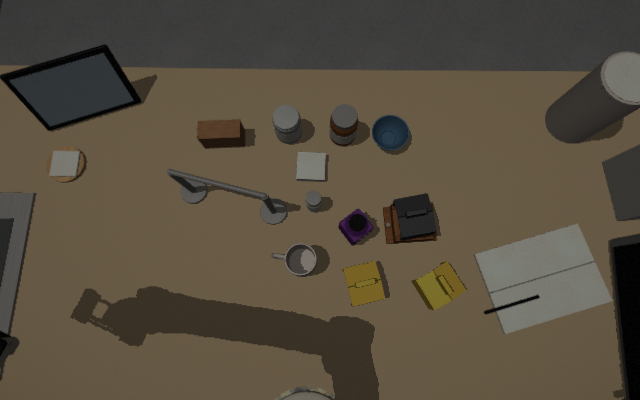

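The dark grip on the wooden brace is at scene (225,265), top (413,216). Its yellow look-alikes are at scene (228,212) and (160,258), and there is a purple jar at (270,237). The rail bar runs from scene (348,155) to (424,123). The dark grip fits the description because it sits on the brown brace over the clear jar. I'll confirm that with one enlarged crop.

```bash
cat > h.py <<'E'
import numpy as np, cv2
from scipy.spatial.transform import Rotation as R
from bench import manip, effector, viewer
def rays(cal,px,h=400):
    f=h/2/np.tan(np.radians(cal["vfov"])/2)
    K=np.array([[f,0,cal["cx"]],[0,f,cal["cy"]],[0,0,1]])
    u=cv2.undistortPoints(np.array(px,float).reshape(-1,1,2),K,cal["dist_coeffs"]).reshape(-1,2)
    d=np.c_[u,np.ones(len(u))]@R.from_quat(cal["attitude"]).as_matrix().T
    return np.array(cal["eye"]),d/np.linalg.norm(d,axis=1)[:,None]
def onplane(cal,px,z):
    e,d=rays(cal,px); return e+d*((z-e[2])/d[:,2])[:,None]
def proj(cal,P):
    f=200/np.tan(np.radians(cal["vfov"])/2)
    K=np.array([[f,0,cal["cx"]],[0,f,cal["cy"]],[0,0,1]])
    M=R.from_quat(cal["attitude"]).as_matrix().T
    return cv2.projectPoints(np.array(P,float).reshape(-1,1,3),cv2.Rodrigues(M)[0],-M@np.array(cal["eye"]),K,cal["dist_coeffs"])[0].reshape(-1,2)
def tri(c1,p1,c2,p2):
    e1,d1=rays(c1,[p1]);e2,d2=rays(c2,[p2]);d1=d1[0];d2=d2[0]
    s=np.linalg.lstsq(np.c_[d1,-d2],e2-e1,rcond=None)[0]
    a,b=e1+s[0]*d1,e2+s[1]*d2
    return (a+b)/2,np.linalg.norm(a-b)
def down(yaw):
    "tool pointing down, closing line (tool y) at world angle yaw"
    y=np.array([np.cos(yaw),np.sin(yaw),0]);z=np.array([0,0,-1.]);x=np.cross(y,z)
    return R.from_matrix(np.c_[x,y,z]).as_quat()
E
python3 - <<'E'
import cv2,numpy as np
from h import *
s=cv2.imread("pics/scene0.png");t=cv2.imread("pics/top0.png")
def crop(im,x,y,w,h,o):
    c=cv2.resize(im[y:y+h,x:x+w],o,interpolation=cv2.INTER_CUBIC)
    return np.clip(c.astype(float)*1.6,0,255).astype(np.uint8)
o=(400,300)
cv2.imwrite("pics/c1.png",np.vstack([np.hstack([crop(s,170,225,120,90,o),crop(t,365,180,100,75,o)]),np.hstack([crop(s,320,110,120,90,o),crop(t,160,150,140,105,o)])]))
E
```

```text
(no output)
```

View pics/c1.png

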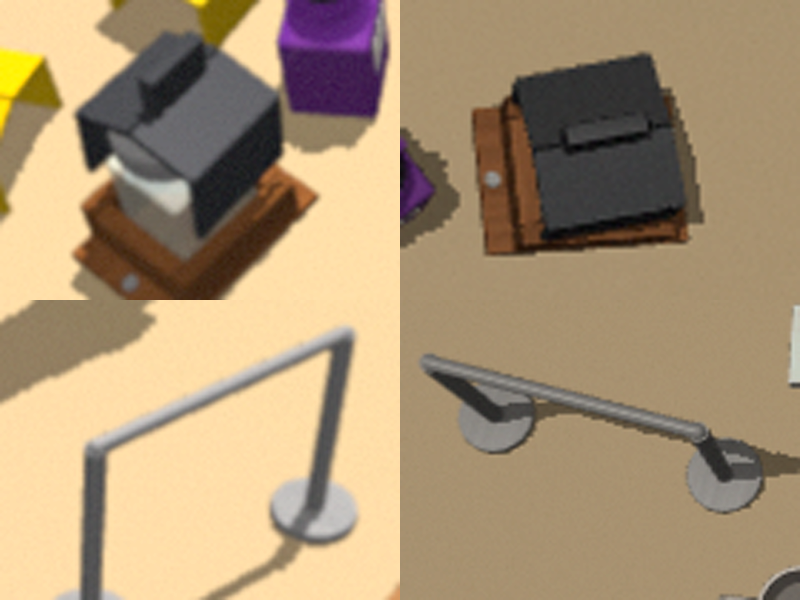

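The crop confirms it: the black saddle over the clear glass jar in the wooden brace, with the rib running along its ridge. The rail bar ends are at scene (349,154) and (424,120), top (266,197) and (170,172).

```bash
python3 - <<'E'
from h import *
cs,ct=viewer.get_calibration("scene"),viewer.get_calibration("top")
f=lambda p:(320+p[0]/3.333,110+(p[1]-300)/3.333)
a,da=tri(cs,f((97,447)),ct,(160+303/2.857,150+133/2.857));b,db=tri(cs,f((346,335)),ct,(160+30/2.857,150+62/2.857))
print(a,da,b,db,np.linalg.norm(a-b))
A=onplane(ct,[(160+303/2.857,150+133/2.857),(160+30/2.857,150+62/2.857)],.18);print("plane",A)
B=onplane(cs,[f((97,447)),f((346,335))],.18);print("plane s",B)
# feet
print("feet",onplane(ct,[(160+97/2.857,150+118/2.857),(160+325/2.857,150+175/2.857)],.005))
g=lambda p:(365+(p[0]-400)/4,180+p[1]/4)
ribt=onplane(ct,[g((566,124)),g((646,112)),g((650,132)),g((570,150))],.166);print("rib top",ribt)
# grip roof eave corners, z ~ .133-.0107
e=onplane(ct,[g((517,95)),g((649,55)),g((683,207)),g((549,236))],.127);print("eaves",e,e.mean(0))
s=lambda p:(170+p[0]/3.333,225+p[1]/3.333)
print("rib scene",onplane(cs,[s((140,78)),s((180,35)),s((207,45)),s((172,88))],.166))
# brace plate corners (z~.012?)
p=onplane(ct,[g((473,108)),g((487,254)),g((690,240))],.01);print("brace",p,(p[0]+p[2])/2)
print(ct['eye'])
E
```

```text
[0.53979629 0.09519077 0.17961453] 0.006298907334059634 [0.59328477 0.31133566 0.17677835] 0.0017691171960708895 0.22268290777156055
plane [[0.53764637 0.09261936 0.18      ]
 [0.591711   0.30935129 0.18      ]]
plane s [[0.54139385 0.09794379 0.18      ]
 [0.59561195 0.30852123 0.18      ]]
feet [[0.58945379 0.30937258 0.005     ]
 [0.53879014 0.09602766 0.005     ]]
rib top [[ 0.51247808 -0.21895467  0.166     ]
 [ 0.51993518 -0.26347829  0.166     ]
 [ 0.50866222 -0.26519603  0.166     ]
 [ 0.49786894 -0.22068963  0.166     ]]
eaves [[ 0.53699556 -0.1987594   0.127     ]
 [ 0.56201828 -0.27622896  0.127     ]
 [ 0.47297449 -0.29166049  0.127     ]
 [ 0.45515113 -0.21485799  0.127     ]] [ 0.50678486 -0.24537671  0.127     ]
rib scene [[ 0.51225855 -0.26187054  0.166     ]
 [ 0.50488665 -0.22703531  0.166     ]
 [ 0.52211865 -0.2212119   0.166     ]
 [ 0.53114027 -0.25404995  0.166     ]]
brace [[ 0.55328825 -0.1895112   0.01      ]
 [ 0.4583958  -0.19660107  0.01      ]
 [ 0.46940439 -0.32597454  0.01      ]] [ 0.51134632 -0.25774287  0.01      ]
[ 0.32935921 -0.03871513  1.08450648]
```

```bash
python3 - <<'E'
from h import *
for off in (0,np.pi):
  for n,p,y in [("grip",(.509,-.242,.141),.24),("rail",(.566,.202,.20),-.245)]:
    for dz in (0,.12):
      q=manip.solve_ik(np.array(p)+[0,0,dz],down(y+off)); print(off,n,None if q is None else np.round(q,2))
for y in np.arange(-2.8,3.1,.4):
    q=manip.solve_ik([.511,-.255,.1],down(y)); print(round(y,2),None if q is None else np.round(q,2))
t=manip.current_clock()
manip.move_pose([.509,-.242,.30],down(.24)); print(manip.current_clock()-t, manip.current_q().round(2) if hasattr(manip.current_q(),'round') else manip.current_q())
cal=viewer.get_calibration("wrist");im=viewer.get_image("wrist");cv2.imwrite("pics/w1.png",im[:,:,::-1])
import json;json.dump({k:np.array(v).tolist() for k,v in cal.items()},open("w1.json","w"))
print(manip.current_tool_pos(),proj(cal,[(.509,-.242,.166)]))
E
```

```text
0 grip [ 0.1   0.43  0.37  1.87 -0.2   0.87  0.81]
0 grip [ 0.05  0.3   0.42  1.76 -0.13  1.12  0.76]
0 rail [-0.33  0.41 -0.07  1.72  0.03  1.02 -0.66]
0 rail [-0.31  0.31 -0.1   1.57  0.03  1.26 -0.66]
3.141592653589793 grip [-0.41  0.7   1.13  1.88 -0.74  1.05 -1.87]
3.141592653589793 grip [-0.54  0.64  1.36  1.77 -0.66  1.28 -1.91]
3.141592653589793 rail [ 0.08  0.48 -0.61  1.7   0.31  1.06  2.26]
3.141592653589793 rail [ 0.06  0.36 -0.58  1.56  0.2   1.28  2.34]
-2.8 [-0.37  0.81  1.13  1.89 -0.86  1.04 -1.67]
-2.4 [-0.25  0.67  0.91  1.89 -0.66  0.92 -1.43]
-2.0 [-0.1   0.58  0.68  1.88 -0.48  0.85 -1.18]
-1.6 [-0.12  0.58  0.7   1.88 -0.49  0.85 -0.77]
-1.2 [-0.08  0.57  0.65  1.88 -0.45  0.84 -0.4 ]
-0.8 [-0.04  0.55  0.59  1.88 -0.41  0.83 -0.04]
-0.4 [ 0.01  0.53  0.52  1.88 -0.35  0.82  0.32]
-0.0 [ 0.1   0.51  0.41  1.88 -0.27  0.81  0.65]
0.4 [ 0.13  0.51  0.36  1.88 -0.24  0.8   1.02]
0.8 [ 0.18  0.5   0.3   1.87 -0.2   0.8   1.39]
1.2 [ 0.27  0.49  0.18  1.87 -0.12  0.79  1.72]
1.6 [ 0.31  0.49  0.13  1.87 -0.09  0.79  2.09]
2.0 [ 0.33  0.49  0.1   1.87 -0.07  0.79  2.47]
2.4 [ 1.29  0.95 -1.31  1.84  1.    1.2   2.05]
2.8 [-0.45  1.01  1.35  1.89 -1.08  1.22 -2.2 ]
3.1 [ 0.04  0.26  0.44  1.71 -0.12  1.2   0.74]
[ 0.50946694 -0.24105083  0.29981873] [[318.22542891 192.05904474]]
```

View pics/w1.png

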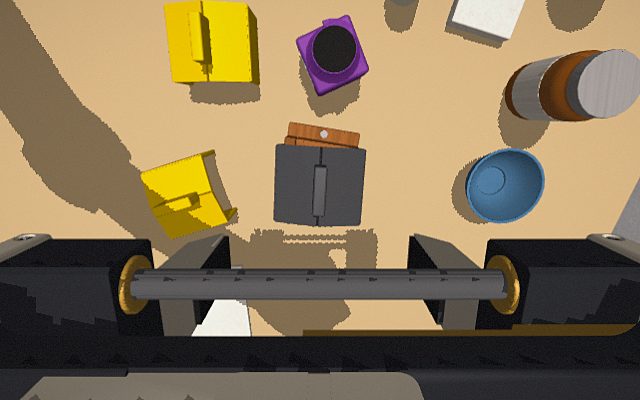

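The wrist view shows the dark grip at (320,187) with its rib from about (321,164) to (319,216). I'll measure the rib outline.

```bash
python3 - <<'E'
from h import *
import json
cal=json.load(open("w1.json"));cal["dist_coeffs"]=np.array(cal["dist_coeffs"])
im=cv2.imread("pics/w1.png");g=im.max(2)
print(g[158:228:3,304:336])
dark=((g<95)&(im.max(2).astype(int)-im.min(2)<20)).astype(np.uint8);dark[230:]=0
n,l,st,c=cv2.connectedComponentsWithStats(dark)
i=l[187,300];print(st[i],c[i])
E
```

```text
[[ 81  78  81  82  77  79  78  78  79  76  80  81  76  79  81  63  41  37
   76  80  79  74  81  75  80  80  79  78  79  74  80  80]
 [ 79  78  80  80  84  75  74  78  79  80  76  74  86  80  84  55  41  23
   80  80  77  80  78  79  77  78  76  78  77  78  76  76]
 [ 76  81  82  78  79  82  75  76  77  83  74  59  52  61  59  50  40  44
   65  64  63  67  81  77  80  83  77  80  76  78  76  80]
 [ 77  81  75  78  76  79  80  78  79  77  44  63  77  75  74  71  70  65
   66  66  61  61  61  80  81  72  79  79  74  80  76  76]
 [ 79  78  80  74  78  80  78  77  78  83  43  77 109 107 108 105 106 103
  106 106 106 106  80  46  78  78  74  73  79  76  75  74]
 [ 79  76  83  79  77  77  78  80  78  75  49  80 108 107 100 102 103 103
  106 103 105  98  70  61  76  80  78  75  78  76  71  77]
 [ 76  78  78  81  78  79  77  79  82  63  59  84 103 101 100 102 101 102
  103 102 105  90  61  72  79  77  80  80  75  76  79  78]
 [ 75  74  78  79  78  81  75  82  82  37  61  93 106 103 101 101 100 100
  102 104 112  85  52  75  78  78  75  76  77  76  80  76]
 [ 78  79  76  80  77  77  77  80  8
[... 1447 characters left out ...]
7  78  79  83  77  62  61  73  72  74  77  75  78  81
   84  74  51  77  80  75  75  79  76  73  80  79  80  74]
 [ 76  77  75  78  80  81  77  79  77  77  83  87  56  43  44  76  77  80
   81  77  74  80  76  77  74  75  77  81  78  74  74  77]
 [ 76  78  80  81  79  80  79  74  78  78  80  83  43  34  48  79  84  78
   78  76  76  75  79  78  75  79  76  77  77  78  76  77]
 [ 68  66  71  68  75  71  73  75  76  76  82  75  29  32  56  74  75  78
   82  76  80  80  74  80  79  73  77  72  74  71  78  76]
 [223 225 224 226 230 232 232 237 207 200 224 220 236 238 204 198 194 221
  218 221 200 197 222 222 222 224 201 194 219 236 231 232]]
[ 274  144   92   83 6517] [318.51143164 185.0951358 ]
```

```bash
python3 - <<'E'
from h import *
import json
cal=json.load(open("w1.json"));cal["dist_coeffs"]=np.array(cal["dist_coeffs"])
r=onplane(cal,[(320.6,168.5),(318.0,214)],.166);d=r[0]-r[1]
m=r.mean(0);a=np.arctan2(d[1],d[0]);print(r,m,np.linalg.norm(d),a, a-np.pi/2)
yaw=a-np.pi/2
manip.servo_line([m[0],m[1],.142],ori=down(yaw),vel=.1)
print(manip.current_force(),manip.current_tool_pos())
effector.close(f_grip=25)
print(manip.current_finger_gap(),manip.current_gripper_force(),manip.current_force())
p=np.array(manip.current_tool_pos());p[2]+=.03;manip.servo_line(p,vel=.08)
print(manip.current_finger_gap(),manip.current_force(),manip.current_clock())
im=viewer.get_image("scene");w=viewer.get_image("wrist")
cv2.imwrite("pics/l1.png",cv2.resize(np.hstack([im[100:350,130:450],w[100:350,160:480]]),(800,312))[:,:,::-1])
E
```

```text
[[ 0.5059025  -0.2206066   0.166     ]
 [ 0.51376961 -0.26224139  0.166     ]] [ 0.50983605 -0.24142399  0.166     ] 0.04237153615418625 1.7575498513219503 0.18675352452705374
[ 0.5485596   0.02632497 -0.45178349] [ 0.51029265 -0.24163523  0.14263202]
0.011528016760160086 24.99138057231903 [-0.86804367 -0.39669719  1.03338701]
0.011957251813553537 [-0.23878306 -0.76683469 -1.44967527] 6.7167
```

View pics/l1.png

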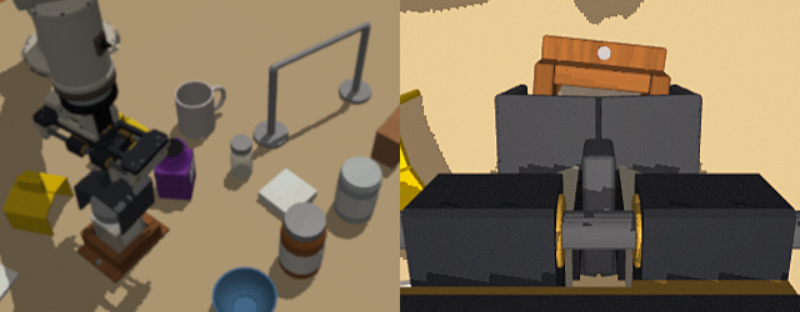

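The grip is clear of the jar and held square by the rib. Next I carry it over the bar and lower it until it touches.

```bash
python3 - <<'E'
from h import *
p=np.array(manip.current_tool_pos());p[2]=.30;manip.servo_line(p,vel=.2)
Y=-.244
manip.servo_line([.5665,.202,.30],ori=down(Y),vel=.2)
manip.servo_line([.5665,.202,.206],vel=.1)
manip.sleep(.2);f0=np.array(manip.current_force());print(f0,manip.current_clock())
z=.206
while z>.190:
    z-=.002;manip.servo_line([.5665,.202,z],vel=.04);f=np.array(manip.current_force())
    print(round(z,3),f.round(2))
    if f[2]-f0[2]>1.2:break
im=viewer.get_image("scene");w=viewer.get_image("wrist")
cv2.imwrite("pics/r1.png",cv2.resize(np.hstack([im[50:300,250:570],w[100:350,160:480]]),(800,312))[:,:,::-1])
print(manip.current_clock(),manip.current_finger_gap())
E
```

```text
[-0.53670128  0.86955192 -0.34740976] 11.2833
0.204 [-1.32  0.27 -1.2 ]
0.202 [-0.54 -0.6  -1.54]
0.2 [ 1.04  0.91 -0.4 ]
0.198 [-1.29 -1.62  3.4 ]
12.3833 0.011450896243815671
```

View pics/r1.png

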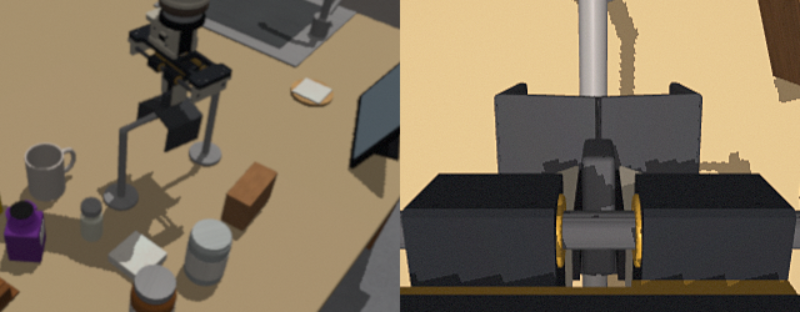

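The flaps straddle the bar and the force shows contact. I'll release, retreat and look at the jar.

```bash
python3 - <<'E'
from h import *
import json
effector.open_jaws();manip.sleep(.2);print(manip.current_force(),manip.current_finger_gap())
p=np.array(manip.current_tool_pos());p[2]=.30;manip.servo_line(p,vel=.12)
manip.move_pose([.511,-.247,.26],down(-.6)); manip.sleep(.2)
cal=viewer.get_calibration("wrist");w=viewer.get_image("wrist");s=viewer.get_image("scene")
json.dump({k:np.array(v).tolist() for k,v in cal.items()},open("w2.json","w"));cv2.imwrite("pics/w2.png",w[:,:,::-1]);cv2.imwrite("pics/s2.png",s[:,:,::-1])
cv2.imwrite("pics/v2.png",np.vstack([cv2.resize(w[60:310,160:560],(640,400)),cv2.resize(s[90:215,300:500],(320,200)).repeat(1,0).repeat(1,1) if 0 else np.hstack([cv2.resize(s[90:215,300:500],(320,200)),cv2.resize(s[180:305,160:360],(320,200))])])[:,:,::-1])
print(manip.current_clock(),manip.current_tool_pos(),proj(cal,[(.51,-.247,.124)]))
E
```

```text
[ 0.32373642  0.14595399 -0.22532856] 0.09156827708203955
16.8667 [ 0.51136594 -0.24632248  0.2599994 ] [[317.77689897 192.35597638]]
```

View pics/v2.png

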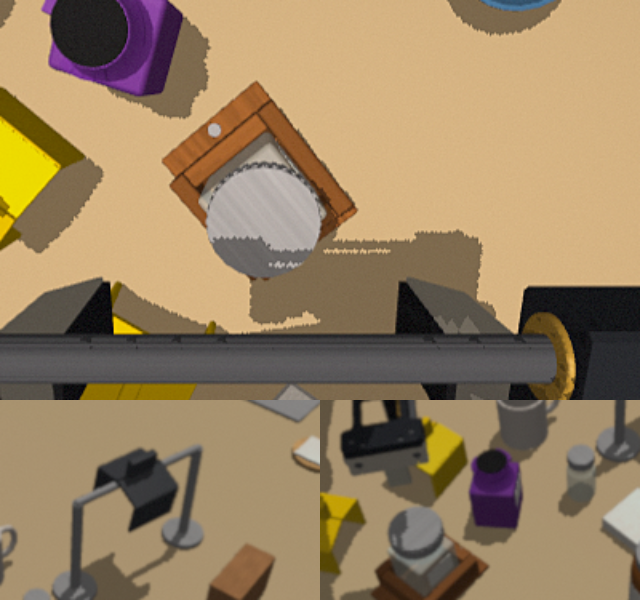

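The grip hangs over the bar. The cap disc is in the wrist picture at about (325,198), with its left edge at 289, right edge at 361 and bottom at 233.

```bash
python3 - <<'E'
from h import *
import json
from scipy.optimize import least_squares
cal=json.load(open("w2.json"));cal["dist_coeffs"]=np.array(cal["dist_coeffs"])
im=cv2.imread("pics/w2.png").astype(int)
m=((im.max(2)-im.min(2)<22)&(im.max(2)>90)).astype(np.uint8)
roi=np.zeros_like(m);roi[160:240,280:375]=1;m&=roi
m=cv2.morphologyEx(m,cv2.MORPH_OPEN,np.ones((5,5),np.uint8))
c=max(cv2.findContours(m,0,cv2.CHAIN_APPROX_NONE)[0],key=cv2.contourArea).reshape(-1,2)
print(c.min(0),c.max(0))
lo=c[c[:,1]>196]
P=onplane(cal,lo,.124)[:,:2]
r=least_squares(lambda v:np.hypot(*(P-v[:2]).T)-v[2],[.51,-.247,.033],loss="soft_l1",f_scale=.001)
print(r.x,len(P),np.abs(r.fun).mean())
r2=least_squares(lambda v:np.hypot(*(P-v[:2]).T)-.033,[.51,-.247],loss="soft_l1",f_scale=.001);print(r2.x)
print(onplane(cal,[(288.75,198),(361.25,198),(325,233.1)],.124))
E
```

```text
[287 164] [360 232]
[ 0.5114736  -0.25599754  0.03202937] 107 0.00036880658027710177
[ 0.51215842 -0.25500071]
[[ 0.48503035 -0.23643705  0.124     ]
 [ 0.53990207 -0.27379593  0.124     ]
 [ 0.49333625 -0.28351424  0.124     ]]
```

```bash
python3 - <<'E'
from h import *
c=[.5120,-.2553];Y=-.6
manip.servo_line([*c,.135],ori=down(Y),vel=.15)
manip.servo_line([*c,.096],vel=.08);print(manip.current_force())
f0=np.array(manip.current_force());t0=np.array(manip.current_wrist_torque())
effector.close(f_grip=40)
f=np.array(manip.current_force())
print(manip.current_finger_gap(),manip.current_gripper_force(),f,manip.current_clock(),manip.current_tool_pos())
a=0
while a<1.45:
    a+=.1
    manip.move_pose([*c,.096+.0033*a],down(Y+a))
    f=np.array(manip.current_force());t=np.array(manip.current_wrist_torque())
    yv=R.from_quat(manip.current_tcp_rot()).as_matrix()[:,1]
    print(round(a,2),f.round(1),(t-t0).round(2),round(np.arctan2(yv[1],yv[0])-Y,3),round(manip.current_finger_gap(),4),round(manip.current_clock(),2))
    if np.linalg.norm(f-f0)>35: print("force");break
    if a>1.04 and abs(t[2]-t0[2])<.12: print("free");break
E
```

```text
[ 0.25390398 -0.24658358  0.38092456]
0.06489229266344576 39.946649771372904 [-1.66742864  1.34586203  4.00742935] 19.0417 [ 0.51187971 -0.25514761  0.09621064]
0.1 [-1.  -0.6  0.2] [-0.2   0.22  0.12] 0.097 0.0643 19.29
0.2 [-1.3  0.7  0.8] [-0.02  0.07  0.15] 0.196 0.0646 19.54
0.3 [ 0.6  0.6 -0. ] [ 0.06 -0.14  0.1 ] 0.295 0.0646 19.79
0.4 [ 1.6  1.4 -0.9] [ 0.24 -0.43  0.14] 0.395 0.0649 20.04
0.5 [ 2.5  0.5 -1.4] [ 0.24 -0.6   0.15] 0.495 0.0648 20.29
0.6 [ 1.6  2.6 -1.5] [ 0.27 -0.48  0.13] 0.595 0.0649 20.54
0.7 [ 1.   1.9 -0. ] [ 0.38 -0.43  0.12] 0.695 0.0647 20.79
0.8 [0.1 2.  0.8] [ 0.4  -0.32  0.15] 0.795 0.0645 21.04
0.9 [-0.5  2.   0.7] [ 0.37 -0.24  0.1 ] 0.894 0.0643 21.29
1.0 [ 0.   1.8 -0. ] [ 0.42 -0.18  0.13] 0.994 0.0646 21.54
1.1 [-0.3  2.2  2.2] [ 0.44 -0.11  0.16] 1.094 0.0647 21.79
1.2 [-1.6  1.4  6.1] [0.43 0.17 0.11] 1.195 0.0649 22.04
free
```

```bash
python3 - <<'E'
from h import *
p=np.array(manip.current_tool_pos());print(p)
w=viewer.get_image("wrist");s=viewer.get_image("scene")
for k in range(3):
    p[2]+=.002;manip.servo_line(p,vel=.03);manip.sleep(.3);print(p[2].round(4),np.mean([(manip.sleep(.02),manip.current_force())[1] for _ in range(8)],0).round(2),np.round(manip.current_wrist_torque(),2))
w2=viewer.get_image("wrist");s2=viewer.get_image("scene")
cv2.imwrite("pics/u1.png",np.vstack([np.hstack([cv2.resize(x[60:310,160:560],(400,250)) for x in (w,w2)]),np.hstack([cv2.resize(x[230:330,160:300],(400,286)) for x in (s,s2)])])[:,:,::-1])
E
```

```text
[ 0.51210906 -0.25589191  0.10059051]
0.1026 [ 0.31 -0.02 -0.31] [-0.05  0.02  0.07]
0.1046 [ 0.05 -0.44 -0.47] [-0.06  0.05  0.05]
0.1066 [-0.04  0.08 -0.38] [-0.02  0.02  0.05]
```

View pics/u1.png

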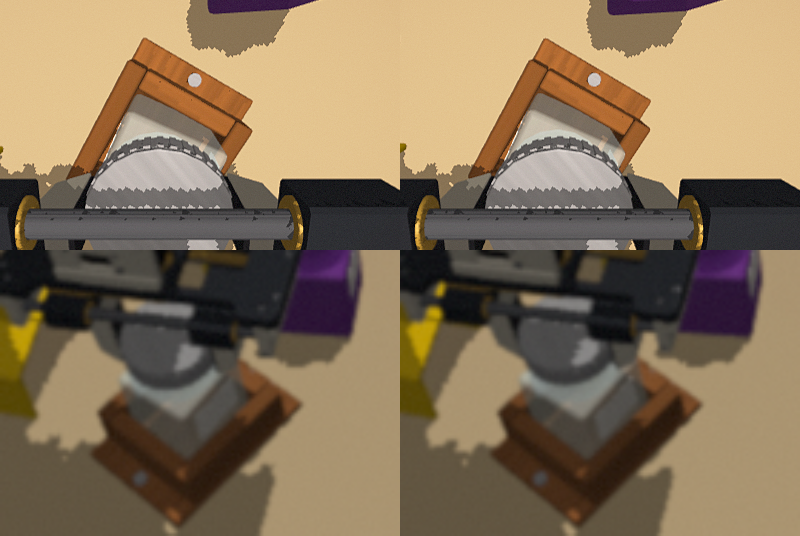

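The lift force is now only about the cap's weight, so the threads have let go. The jar still sits in its brace. I'll raise the cap a little more and take a final look.

```bash
python3 - <<'E'
from h import *
p=np.array(manip.current_tool_pos());p[2]=.119;manip.servo_line(p,vel=.04);manip.sleep(.5)
print(p,manip.current_finger_gap(),manip.current_gripper_force(),manip.current_force(),manip.current_clock())
w=viewer.get_image("wrist");s=viewer.get_image("scene")
cv2.imwrite("pics/f1.png",np.hstack([cv2.resize(w[60:310,160:560],(400,250)),cv2.resize(s[90:340,140:540],(400,250))])[:,:,::-1])
E
```

```text
[ 0.51208805 -0.25585688  0.119     ] 0.06433101947712569 39.97421543477685 [0.16270941 0.07320877 0.22980673] 25.25
```

View pics/f1.png

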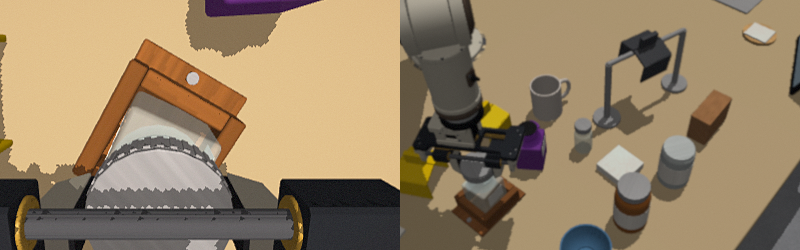

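The cap is held level above the jar, the jar stands in its brace, and the grip hangs on the bar at (645,55) in the picture.

```bash
python3 -c "
from bench import manip
print(manip.hand_in())"
```

```text
the job is handed in; nothing more can be done
None
```

I handed the job in at about 25 s: the pot grip hangs released on the rail, and the cap is unscrewed about 1.2 rad and held roughly 20 mm above closed, with the jar standing in its brace; the hand-in call returned no verdict.

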